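Load a smear slide carrier under the stage clip

ROBOT

A 6-joint arm with a two-finger parallel gripper is mounted at the origin on the work surface. World frame = base frame: x ahead of the robot, y to its left, z up, the work surface at z = 0. Lengths are in mm, angles in rad, forces in N, time in s.
With the tool pointing down it reaches from about 350 to 875 mm from the base axis. Payload 4.2 kg.
Tool frame: the origin (TCP) lies at the very end of the fingers, on their centre line; the grasp point (between the pads) lies 19 mm behind it (arm.pinch_z is the distance from the TCP to the grasp point, in mm); x points along the fingers, y is the direction in which the jaws open and shut, and the axes are right-handed (so a half turn about x gives the same grasp; the last joint's range is limited). The gripper opens to 85 mm and grips with 20 to 120 N. Pads are 22 mm wide; open, the fingers measure 114 mm over their backs; the gripper's body (76 mm by 85 mm) begins 54 mm behind the grasp point. The pads swing forward as they close: fully open they stand 13 mm farther back than shut.
Start: joints at [-1.052, 0.385, 0.008, 0, -1.194, -0.259], TCP at [160.571, -604, 231.312] pointing down, gripper open.
Joint ranges: [-3.14, 3.14], [-1.21, 2.06], [-1.07, 1.41], [-3.16, 2.05], [-2.99, -0.16], [-3.1, 3.1]. Speed limits (rad/s): [2.79, 2.79, 3.14, 3.14, 3.14, 3.14].

INTERFACE

Orientations are given as a unit quaternion [x, y, z, w].
In Python, from bench import arm gives the robot as it stands.
- The arm moves only by the tool drive_tool, never from a script. Its argument "motion" is a list of rows, each a list of 4 numbers: the shift along the tool's x, y, z in mm, then the turn about the tool's x in degrees. In form: [[dx, dy, dz, spin], ...]. A call has 1 to 10 rows; each row shifts and turns the commanded pose from where the row before left it, along the tool's axes as they then stand; what a row does not reach is not made up. A row lasts 1/12 s, in which the tool goes at most 41.7 mm and 7.16 degrees, less where a joint would pass 70% of its speed; a pose out of reach is approached as far as the arm can. A call with a gripper value outside its range is refused whole. "grip" is the finger opening in mm, from 0 to 85.4, set as the call begins (left out, the last holds). The fingers move at their own pace and stop on an object; the grip force is fixed at half the most. Time passes only in rows, so rows that do not move let the fingers close. It gives the time, the measured TCP pose, the force and the opening at its end, in the units of the state.
- arm.read_state(): the state, without advancing time (a new reading comes with each control period).
- arm.get_image(name): name is "side" or "top" or "wrist"; returns the picture (400x640x3 uint8, red, green, blue); there is no depth.
- arm.calibration(name): a dict with "K" (3x3 intrinsics, pixels), "eye" and "attitude" of the camera in the world; the wrist camera has in their place "T_tool_cam" (4x4, takes a point from camera to tool coordinates, whose origin is the TCP and whose axes are the tool frame's). Camera axes: x right, y up, looking along -z (the intrinsics and any distortion apply to the point x, -y, -z); pixel columns grow to the right and rows downward; lengths in mm; the calibration is good to about 2 mm. A picture is of the moment at which its call begins: read the wrist's pose just before it. calibration takes no time and is no camera call.
- arm.job_done(): hands the job in, once; it reports no verdict.
The state is a dict: "clock": time; "joints": joint angles; "joint_vel": joint speeds; "joint_efforts": joint torques, N m; "position": TCP position; "ee_rot": TCP orientation; "contact_force": force on the tool from outside, world axes, zero at the start; "wrist_torque": the same for the moment, N m; "gripper_width": finger opening in mm.
Only numpy, scipy, OpenCV 4.12 (cv2) and the standard library are available. Lean on these libraries where they do the work, as an engineer would, in place of code of your own. Each camera call takes 0.05 s, during which the arm holds its last target. There are 200 camera calls.

TASK

Load the yellow slide carrier into the clip stage: with one fingertip press the clip's blue thumb plate down so that its jaw rises, and keep it down while the other fingertip pushes the carrier along its channel under the jaw until it is fully home against the end stop. Then let the clip down onto the carrier and move clear. Only press and push, never grip or lift the carrier, and leave the tubes, the dish and the spare carrier where they are.

Things in the scene. Friction and masses are not known exactly. Their poses are not given: they have to be found in the camera images.
- stage: Low fixed aluminium stage, 195 mm (its x) by 127 mm (its y). Origin: on the bench, under the centre of a fully home carrier; z up, +x = push direction, channel centre line at y = 0. Channel floor at z = 22 mm, x = -135 to +59 mm; side rails 7 mm high, 49 mm apart, x = -45 to +42 mm. The blue clip is a spring rocker hinged along x at y = 30, z = 30 mm.
- stop (a point): Centre of the end stop's face, on the channel floor at stage x = +42 mm; the stop is 11 mm high. The carrier is fully home when its front end meets it.
- jaw (a point): Underside of the clip's blue jaw, at its middle; it moves with the clip. The jaw spans stage x = +18 to +38 mm, y = -12 to +4 mm. Shut, it hangs too low for the carrier to pass under.
- thumb_plate (a point): Centre of the top of the clip's flat blue thumb plate, stage x = -130 to -36 mm, y = +45 to +73 mm; press anywhere along it, sliding is fine. Shut it rises outwards (0.3 rad), outer edge about 40 mm above the bench; at clip 0.3 it is level, top 27 mm above the bench. A fingertip on it (y about 60) and one behind the carrier (y about 0), side by side, are some 60 mm apart.
- clip (a joint): Clip angle, rad: 0 shut (sprung), grows as the thumb plate is pressed. From about 0.2 the jaw clears the carrier; 0.3 plate level (good working value); 0.40 hard stop; about 0.15 with the jaw resting on the carrier. Takes about 2 N to start, 4 to 7 N to hold at 0.3; springs back when let go.
- carrier: Yellow slide carrier with a red smear slide, loose, about 60 g, in the channel short of the jaw. 84 mm (x) by 46 mm (y), 8 mm thick; its back end has a raised lip 6 mm thick, 18 mm high. Origin: centre of its underside; axes as the stage's. Fully home, its origin is straight above the stage's origin; it starts 34 to 52 mm short of that (towards stage -x).
- carrier_back (a point): Centre of the carrier's back face (lip, facing stage -x), 8 mm above its underside: push here towards stage +x. Face 46 mm wide, 18 mm high.
- tube1: Closed blood tube standing on its green cap, 21 mm wide at the cap, 85 mm high; origin at the centre of its underside. Leave alone.
- tube2: As tube1. Leave alone.
- dish: Blue kidney dish about 115 by 210 mm, 32 mm high; origin on the underside near its middle. Leave alone.
- spare_carrier: Grey empty carrier of the same size lying on the bench; origin at the centre of its underside. Leave alone.
There are look-alikes about, which are no part of the job. Several things have the shape of the stage; the one meant has the colours described above.

How it is judged:
By the outcome, as a careful person would: the job done as asked, in the order asked, and still so for the second after the job is handed in, with the robot touching nothing.
It also fails if it takes over 38 s, if anything falls off the work surface, if the arm or the gripper's body presses on something with over 40 N, if the wrist force passes 120 N, or if a joint passes its speed limit or range.

## Working session

There is one attempt and no reset: what is moved stays moved. The work goes in short steps, Python scripts to look and compute and a tool call to move; the robot and the scene stay as the last step left them, time stands still between calls to the robot, and variables do not carry over. Pictures are saved under pics/ and viewed, about 8 in all and at most 12, crops included, and the job is handed in when it is done.

Besides the shell and the picture viewer there is one more tool, called after "Emit:" by a JSON object that holds its "api" and its "payload", one argument or row to a line. drive_tool: Moves the arm, as the interface text tells. Its arguments: {"type":"object","properties":{"motion":{"type":"array"},"grip":{"type":"number"}},"required":["motion"]}

```bash
mkdir -p pics; ls; python3 - <<'E'
from bench import arm
import cv2,json
s=arm.read_state();print(s)
for n in("top","side","wrist"):
    c=arm.calibration(n);print(n,c)
    cv2.imwrite(f"pics/{n}0.png",cv2.cvtColor(arm.get_image(n),cv2.COLOR_RGB2BGR))
E
```

```text
pics
{'clock': 0.0, 'joints': array([-1.05237905e+00,  3.85585619e-01,  6.61307318e-03, -5.38620311e-04,
       -1.19398733e+00, -2.58610368e-01]), 'joint_vel': array([ 0.00077699,  0.00155765, -0.00048034, -0.00140872,  0.00033083,
       -0.00083967]), 'joint_efforts': array([ 7.73041429e-04, -3.92287803e+01,  1.88401437e+01,  4.18627962e+00,
       -4.70506478e-03,  6.19253257e-06]), 'position': array([ 160.44134468, -603.44567943,  230.19316661]), 'ee_rot': array([-0.09075279,  0.70128361,  0.09230273,  0.70103169]), 'contact_force': array([-0.08680851,  0.20669824,  0.21643783]), 'wrist_torque': array([ 0.01913523, -0.01997947, -0.00861883]), 'gripper_width': 85.73594736962484}
top {'K': array([[375.29782842,   0.        , 319.04038975],
       [  0.        , 375.29782842, 197.59562385],
       [  0.        ,   0.        ,   1.        ]]), 'eye': array([627.2710837 ,  28.46744479, 811.8990746 ]), 'attitude': array([-0.03664765,  0.02586749,  0.71233253, -0.70040716])}
side {'K': array([[464.39467162,   0.        , 312.80811567],
       [  0.        , 464.39467162, 201.6098725 ],
       [  0.        ,   0.        ,   1.        ]]), 'eye': array([373.34225015, 682.07958345, 622.2356782 ]), 'attitude': array([-0.10110586,  0.42470603,  0.8728027 , -0.21821515])}
wrist {'K': array([[355.01713743,   0.        , 321.39449274],
       [  0.        , 355.01713743, 193.87768462],
       [  0.        ,   0.        ,   1.        ]]), 'T_tool_cam': array([[-6.12945295e-04,  3.00431174e-01, -9.53803299e-01,
        -1.42118778e+02],
       [ 9.99999549e-01, -5.08032444e-04, -8.02653757e-04,
        -1.11240140e-01],
       [-7.25705232e-04, -9.53803361e-01, -3.00430727e-01,
        -7.62112472e+01],
       [ 0.00000000e+00,  0.00000000e+00,  0.00000000e+00,
         1.00000000e+00]])}
```

View pics/top0.png

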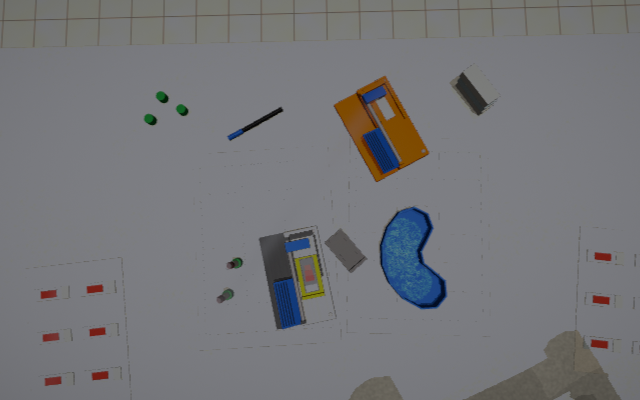

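View pics/side0.png

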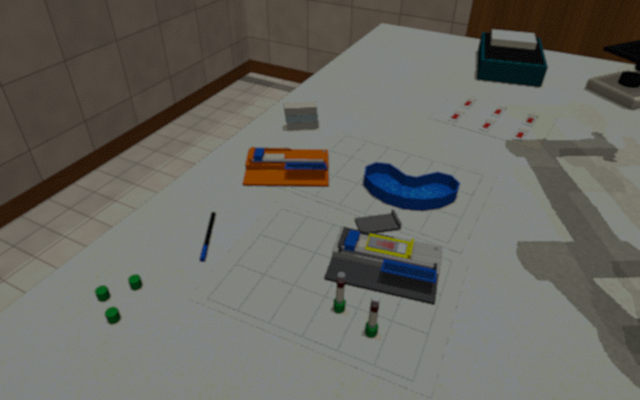

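The top view shows the aluminium stage at about (297,277). Its jaw is at (297,244), the thumb plate at (288,303) and the yellow carrier at (309,275). Stage +x points roughly up the image. The orange stage is a decoy.

```bash
cat > h.py <<'E'
import numpy as np,cv2
from scipy.spatial.transform import Rotation as R
from bench import arm
def cam(n,s=None):
    c=arm.calibration(n);K=c["K"]
    if n=="wrist":
        s=s or arm.read_state();Rt=R.from_quat(s["ee_rot"]).as_matrix();T=c["T_tool_cam"]
        return K,Rt@T[:3,:3],s["position"]+Rt@T[:3,3]
    return K,R.from_quat(c["attitude"]).as_matrix(),c["eye"]
def proj(C,P):
    K,A,e=C;p=(np.atleast_2d(P)-e)@A;p=p*[1,-1,-1];q=p@K.T;return q[:,:2]/q[:,2:]
def back(C,uv,z):
    K,A,e=C;d=np.linalg.inv(K)@[uv[0],uv[1],1];d=A@(d*[1,-1,-1]);return e+d*(z-e[2])/d[2]
def stage(p,P):  # p=(x,y,yaw)
    c,s=np.cos(p[2]),np.sin(p[2]);P=np.atleast_2d(P).astype(float)
    return np.c_[p[0]+c*P[:,0]-s*P[:,1],p[1]+s*P[:,0]+c*P[:,1],P[:,2]]
E
python3 - <<'E'
from h import *
t=cv2.imread("pics/top0.png")[220:340,250:350];cv2.imwrite("pics/tc.png",cv2.resize(t,None,fx=5,fy=5,interpolation=cv2.INTER_CUBIC))
C=cam("top")
for n,uv,z in(("jaw",(297,244),35),("plate",(288,303),34),("carrier",(309,275),32)):print(n,back(C,uv,z))
print(R.from_quat(arm.read_state()["ee_rot"]).as_matrix().round(3))
E
```

```text
jaw [601.20562593  86.67109734  35.        ]
plate [482.33673382 106.37184483  34.        ]
carrier [537.61818342  62.96730525  32.        ]
[[-0.001 -0.257  0.966]
 [ 0.002  0.966  0.257]
 [-1.     0.002 -0.   ]]
```

View pics/tc.png

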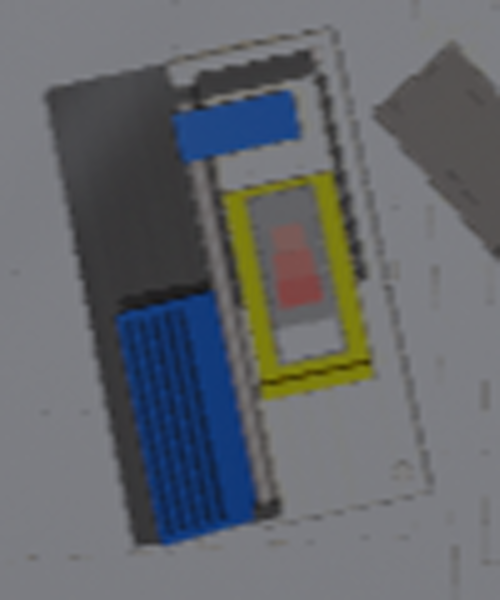

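```bash
python3 - <<'E'
from h import *
from scipy.optimize import least_squares
C=cam("top")
f=lambda a:np.array(a)/5-.4+[250,220]
uv=f([(117,315),(215,292),(255,518),(163,543),(225,192),(332,173),(373,378),(265,398)])
def pts(q):
    c=q[3];return stage(q,[[-36,72,39.8],[-36,45.2,31.6],[-130,45.2,31.6],[-130,72,39.8],
     [c+42,23,30],[c+42,-23,30],[c-42,-23,40],[c-42,23,40]])
r=least_squares(lambda q:(proj(C,pts(q))-uv).ravel(),[570,75,.1,-42])
print(r.x,r.fun.reshape(-1,2).round(1))
q=r.x
# overlay on side
S=cam("side");im=cv2.imread("pics/side0.png")
P=np.r_[pts(q),stage(q,[[42,0,22],[28,-4,32],[60,0,22],[-135,0,22]])]
k=4
im=cv2.resize(im[210:320,310:460],None,fx=k,fy=k,interpolation=cv2.INTER_CUBIC)
for u in proj(S,P):cv2.circle(im,tuple(((u-[310,210]+.5)*k).astype(int)),3,(0,0,255),-1)
cv2.imwrite("pics/sc.png",im)
E
```

```text
[ 5.75606923e+02  6.87186426e+01  1.99635220e-01 -4.09772092e+01] [[ 1.8 -0.9]
 [-4.5  0.4]
 [-2.9  1.1]
 [ 2.2  0. ]
 [ 0.4  0.2]
 [ 0.8 -0.8]
 [ 1.4 -0.5]
 [ 0.7  0.4]]
```

View pics/sc.png

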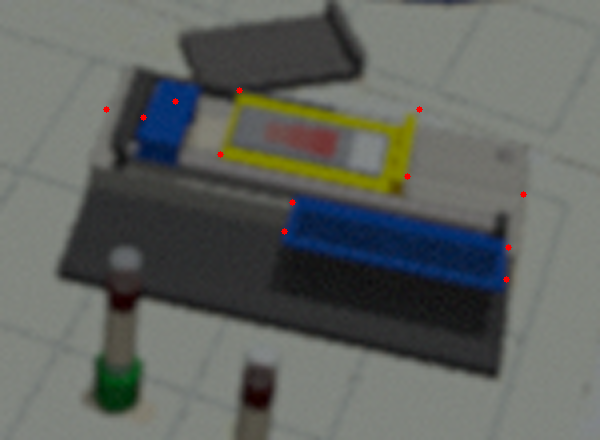

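```bash
python3 - <<'E'
from h import *
from scipy.optimize import least_squares
C=cam("top");S=cam("side")
f=lambda a:np.array(a)/5-.4+[250,220]
g=lambda a:np.array(a)/4-.4+[310,210]
uv=np.r_[f([(117,315),(163,543),(225,192),(332,173),(373,378),(265,398)]),g([(283,240),(503,288),(220,155),(239,94),(413,114),(405,177)])]
def pts(q):
    c=q[3];return stage(q,[[-36,72,39.8],[-130,72,39.8],
     [c+42,23,30],[c+42,-23,30],[c-42,-23,40],[c-42,23,40]])
r=least_squares(lambda q:(np.r_[proj(C,pts(q)),proj(S,pts(q))]-uv).ravel(),[570,75,.1,-42],loss="soft_l1")
print(r.x,r.fun.reshape(-1,2).round(1))
q=r.x;np.save("q.npy",q)
print(stage(q,[[-100,0,0],[q[3]-42,0,0],[0,0,0],[-100,30,0]]))
E
```

```text
[ 5.74043722e+02  7.01781154e+01  1.81180000e-01 -3.94709584e+01] [[ 0.7 -0.7]
 [ 0.2  0.4]
 [-0.5  0. ]
 [-0.  -0.6]
 [-0.2 -0.1]
 [-0.9  0.4]
 [-0.1 -1.2]
 [ 0.4 -0.5]
 [-0.6  0.4]
 [-0.1 -0.4]
 [ 1.5 -0. ]
 [-0.   1. ]]
[[475.68054673  52.15907697   0.        ]
 [493.9063004   55.4978321    0.        ]
 [574.04372203  70.17811539   0.        ]
 [470.27483521  81.66802956   0.        ]]
```

```bash
cat >> h.py <<'E'
def togo(sx,sy,z):
    q=np.load("q.npy");s=arm.read_state();A=R.from_quat(s["ee_rot"]).as_matrix()
    d=stage(q,[[sx,sy,z]])[0]-s["position"]
    yaw=np.arctan2(A[1,2],A[0,2])
    # after spin, tool axes = (down, stage y, stage x)
    c,sn=np.cos(q[2]),np.sin(q[2])
    print("spin deg",np.degrees(yaw-q[2]).round(2),"dx dy dz",np.round([-d[2],-sn*d[0]+c*d[1],c*d[0]+sn*d[1]],1),"tilt",A[:,0].round(4))
def where(s=None):
    q=np.load("q.npy");s=s or arm.read_state();d=s["position"][:2]-q[:2];c,sn=np.cos(q[2]),np.sin(q[2])
    print("stage x,y,z",np.round([c*d[0]+sn*d[1],-sn*d[0]+c*d[1],s["position"][2]],1),"F",s["contact_force"].round(1),"w",round(s["gripper_width"],1),"t",round(s["clock"],2))
E
python3 - <<'E'
from h import *
togo(-105,30,110);where();print(arm.pinch_z)
E
```

```text
spin deg 4.5 dx dy dz [120.5 618.2 423.2] tilt [-5.0e-04  1.6e-03 -1.0e+00]
stage x,y,z [-528.2 -588.2  230.5] F [-0.2 -0.4 -0.3] w 85.5 t 0.15
18.700000000000003
```

Emit:
{"api": "drive_tool", "payload": {
  "motion": [
    [0,0,0,4.5],
    [0,28,23,0],
    [0,30,25,0],
    [0,30,25,0],
    [0,30,25,0],
    [0,30,25,0],
    [0,30,25,0],
    [0,30,20,0],
    [0,30,20,0],
    [0,30,20,0]
  ],
  "grip": 50
}}

```text
clock: 0.98
position: [317.0, -301.1, 231.2]
ee_rot: [-0.064, 0.704, 0.064, 0.704]
contact_force: [1.5, 0.1, -0.3]
gripper_width: 49.7
```

Emit:
{"api": "drive_tool", "payload": {
  "motion": [
    [0,30,20,0],
    [0,30,20,0],
    [0,30,20,0],
    [0,30,20,0],
    [0,30,20,0],
    [10,30,20,0],
    [20,30,20,0],
    [20,30,20,0],
    [20,30,15,0],
    [10,30,10,0]
  ]
}}

```text
clock: 1.82
position: [444.2, 27.2, 149.1]
ee_rot: [-0.064, 0.705, 0.064, 0.703]
contact_force: [0.6, -0.1, -0.5]
gripper_width: 49.9
```

```bash
python3 - <<'E'
from h import *
togo(-105,30,110);where();print(arm.pinch_z)
E
```

```text
spin deg 0.01 dx dy dz [39.1 48.9 30.4] tilt [-3.e-03 -9.e-04 -1.e+00]
stage x,y,z [-135.4  -18.9  149.1] F [ 0.6 -0.1 -0.5] w 49.9 t 1.82
18.700000000000003
```

Emit:
{"api": "drive_tool", "payload": {
  "motion": [
    [10,25,15,0],
    [20,24,15,0],
    [10,0,0,0],
    [0,0,0,0]
  ]
}}

```text
clock: 2.15
position: [464.0, 79.8, 108.8]
ee_rot: [-0.065, 0.706, 0.064, 0.702]
contact_force: [-2.0, -0.2, -0.8]
gripper_width: 50.2
```

```bash
python3 - <<'E'
from h import *
s=arm.read_state();im=cv2.cvtColor(arm.get_image("wrist"),cv2.COLOR_RGB2BGR)
cv2.imwrite("pics/w1raw.png",im)
where(s);q=np.load("q.npy");c=q[3];W=cam("wrist",s)
P=stage(q,[[-36,72,39.8],[-130,72,39.8],[c+42,23,30],[c+42,-23,30],[c-42,-23,40],[c-42,23,40],[42,0,22],[18,-12,33]])
for u in proj(W,P):
    print(u.round(0));cv2.circle(im,tuple(u.astype(int)),2,(0,0,255),-1)
cv2.imwrite("pics/w1.png",im)
E
```

```text
stage x,y,z [-106.5   29.3  108.8] F [-2.  -0.2 -0.8] w 50.2 t 2.15
[383. 306.]
[391. 173.]
[313. 342.]
[251. 342.]
[241. 245.]
[312. 245.]
[284. 376.]
[266. 362.]
```

View pics/w1.png

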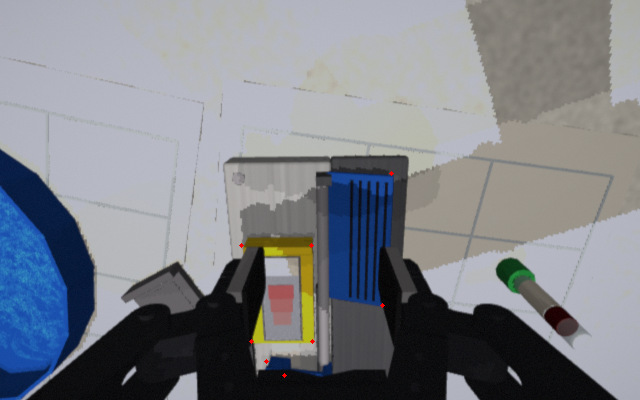

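The wrist view confirms the estimated pose. The lip's back corners are at about (246,243) and (313,243), and the plate's outer corners at (391,173) and (383,306), all within about 2 to 4 mm of prediction. The left finger is over the channel behind the carrier and the right finger is over the plate. Next I descend.

Emit:
{"api": "drive_tool", "payload": {
  "motion": [
    [20,0,0,0],
    [20,0,0,0],
    [15,0,0,0],
    [6,0,0,0],
    [0,0,0,0],
    [0,0,0,0]
  ]
}}

```text
clock: 2.7
position: [465.9, 78.9, 51.2]
ee_rot: [-0.064, 0.704, 0.064, 0.705]
contact_force: [-0.6, 0.1, -0.8]
gripper_width: 50.1
```

```bash
python3 - <<'E'
from h import *
s=arm.read_state();im=cv2.cvtColor(arm.get_image("wrist"),cv2.COLOR_RGB2BGR)
where(s);togo(-105,30,40);q=np.load("q.npy");c=q[3];W=cam("wrist",s)
P=stage(q,[[-36,72,39.8],[-130,72,39.8],[c-42,-23,40],[c-42,23,40]])
A=R.from_quat(s["ee_rot"]).as_matrix()
T=s["position"]+np.array([[-4,y,z] for y in(-25,25,-39,39) for z in(-11,11)])@A.T
for u in proj(W,P):cv2.circle(im,tuple(u.astype(int)),2,(0,0,255),-1)
for u in proj(W,T):cv2.circle(im,tuple(u.astype(int)),2,(0,255,0),-1)
cv2.imwrite("pics/w2.png",cv2.resize(im[130:400,150:470],None,fx=2,fy=2))
E
```

```text
stage x,y,z [-104.8   28.    51.2] F [-0.6  0.1 -0.8] w 50.1 t 2.7
spin deg -0.01 dx dy dz [11.5  1.7 -0.6] tilt [ 2.1e-03  9.0e-04 -1.0e+00]
```

View pics/w2.png

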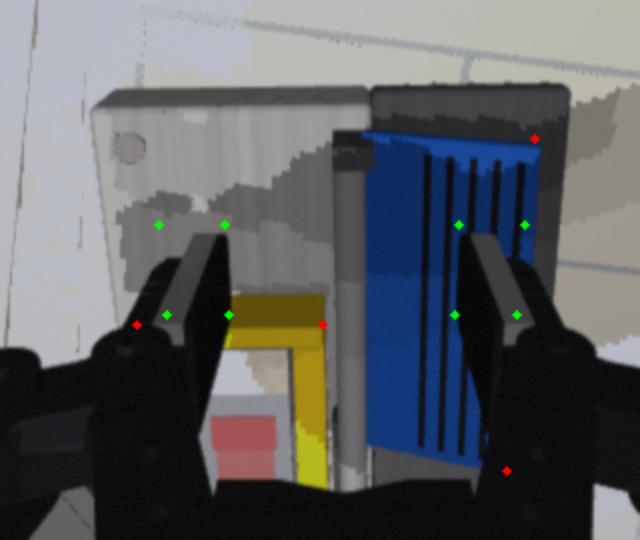

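The wrist view shows both fingertips clear: the left one is behind the lip, whose back edge is at crop (325,320), and the right one is over the blue plate. The fingers are about 8 mm thick. Next I press down in small steps.

Emit:
{"api": "drive_tool", "payload": {
  "motion": [
    [6,0,0,0],
    [5,0,0,0],
    [3,0,0,0],
    [0,0,0,0]
  ]
}}

```text
clock: 3.08
position: [465.0, 78.9, 35.7]
ee_rot: [-0.064, 0.705, 0.064, 0.704]
contact_force: [0.1, -0.5, -0.6]
gripper_width: 50.1
```

Emit:
{"api": "drive_tool", "payload": {
  "motion": [
    [3,0,0,0],
    [2,0,0,0],
    [0,0,0,0]
  ]
}}

```text
clock: 3.33
position: [465.8, 79.4, 31.3]
ee_rot: [-0.064, 0.704, 0.064, 0.704]
contact_force: [0.1, -0.2, 3.6]
gripper_width: 50.1
```

Emit:
{"api": "drive_tool", "payload": {
  "motion": [
    [2,0,0,0],
    [2,0,0,0],
    [0,0,0,0]
  ]
}}

```text
clock: 3.58
position: [465.8, 79.6, 27.4]
ee_rot: [-0.064, 0.704, 0.064, 0.705]
contact_force: [-1.9, 2.2, 4.3]
gripper_width: 50.2
```

Emit:
{"api": "drive_tool", "payload": {
  "motion": [
    [2,0,0,0],
    [1.5,0,0,0],
    [0,0,0,0],
    [0,0,0,0]
  ]
}}

```text
clock: 3.92
position: [465.8, 79.5, 24.1]
ee_rot: [-0.064, 0.704, 0.064, 0.705]
contact_force: [-1.0, 2.0, 5.6]
gripper_width: 49.9
```

```bash
python3 - <<'E'
from h import *
where()
a=cv2.cvtColor(arm.get_image("side"),cv2.COLOR_RGB2BGR)[190:320,310:460]
b=cv2.cvtColor(arm.get_image("wrist"),cv2.COLOR_RGB2BGR)[130:400,150:470]
a=cv2.resize(a,(450,390),interpolation=cv2.INTER_CUBIC);b=cv2.resize(b,(350,295))
b=cv2.copyMakeBorder(b,0,95,0,0,cv2.BORDER_CONSTANT);cv2.imwrite("pics/c3.png",np.hstack([a,b]))
where()
E
```

```text
stage x,y,z [-104.8   28.6   24.1] F [-1.   2.   5.6] w 49.9 t 3.92
stage x,y,z [-104.7   28.7   24.2] F [-1.6  1.8  5.4] w 50.1 t 4.02
```

View pics/c3.png

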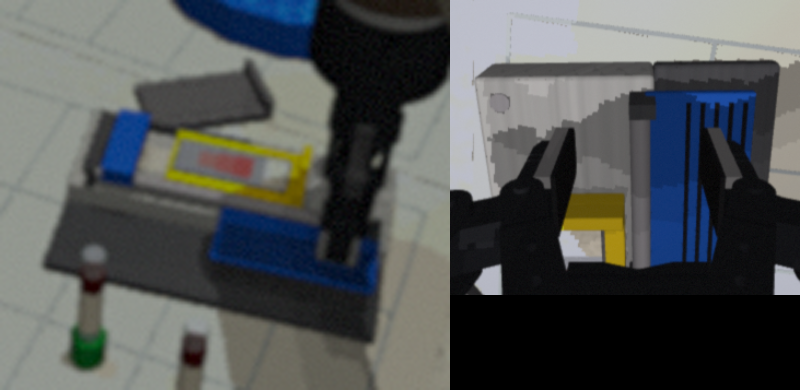

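Pressing force is 5.5 N and the jaw visibly rises in the side view (blue at (125,145)). The clip angle is about 0.27, so I press 1 mm more and start pushing.

Emit:
{"api": "drive_tool", "payload": {
  "motion": [
    [1,0,2,0],
    [0,0,3,0],
    [0,0,3,0],
    [0,0,3,0],
    [0,0,3,0],
    [0,0,3,0],
    [0,0,3,0],
    [0,0,0,0]
  ]
}}

```text
clock: 4.68
position: [483.0, 81.4, 22.5]
ee_rot: [-0.065, 0.706, 0.063, 0.702]
contact_force: [-4.7, -0.7, 8.6]
gripper_width: 49.9
```

Emit:
{"api": "drive_tool", "payload": {
  "motion": [
    [0,0,3,0],
    [0,0,3,0],
    [0,0,3,0],
    [0,0,3,0],
    [0,0,3,0],
    [0,0,0,0]
  ]
}}

```text
clock: 5.18
position: [497.7, 84.1, 22.5]
ee_rot: [-0.065, 0.706, 0.063, 0.702]
contact_force: [-4.7, -1.7, 7.7]
gripper_width: 49.9
```

```bash
python3 - <<'E'
from h import *
where();togo(-53,28.5,23)
a=cv2.cvtColor(arm.get_image("side"),cv2.COLOR_RGB2BGR)[190:320,310:460]
b=cv2.cvtColor(arm.get_image("wrist"),cv2.COLOR_RGB2BGR)[130:400,150:470]
a=cv2.resize(a,(450,390),interpolation=cv2.INTER_CUBIC);b=cv2.resize(b,(350,295))
b=cv2.copyMakeBorder(b,0,95,0,0,cv2.BORDER_CONSTANT);cv2.imwrite("pics/c4.png",np.hstack([a,b]))
E
```

```text
stage x,y,z [-72.5  27.5  22.5] F [-4.7 -1.7  7.7] w 49.9 t 5.18
spin deg -0.0 dx dy dz [-0.5  1.  19.5] tilt [-0.0053 -0.0027 -1.    ]
```

View pics/c4.png

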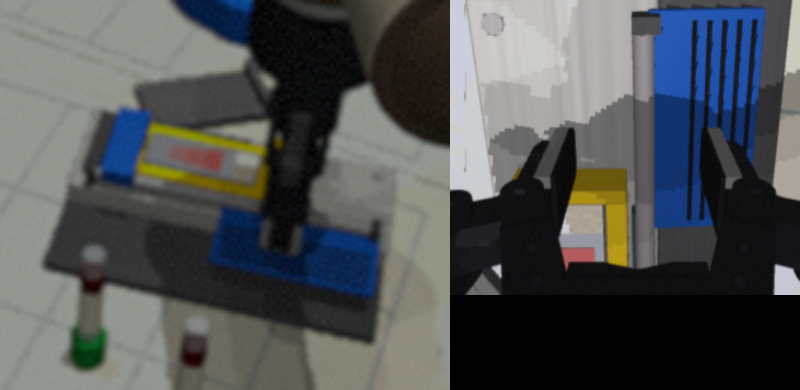

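The carrier is moving straight and its front edge is at the raised jaw. I keep pushing.

Emit:
{"api": "drive_tool", "payload": {
  "motion": [
    [0,0,3,0],
    [0,0,3,0],
    [0,0,3,0],
    [0,0,3,0],
    [0,0,2,0],
    [0,0,0,0]
  ]
}}

```text
clock: 5.78
position: [511.4, 86.7, 22.6]
ee_rot: [-0.065, 0.706, 0.063, 0.702]
contact_force: [-4.6, -1.2, 7.7]
gripper_width: 50.3
```

Emit:
{"api": "drive_tool", "payload": {
  "motion": [
    [0,0,2,0],
    [0,0,1,0],
    [0,0,0,0]
  ]
}}

```text
clock: 6.03
position: [514.1, 87.1, 22.5]
ee_rot: [-0.065, 0.706, 0.063, 0.702]
contact_force: [-4.8, -0.6, 8.4]
gripper_width: 49.8
```

Emit:
{"api": "drive_tool", "payload": {
  "motion": [
    [0,0,1,0],
    [0,0,1,0],
    [0,0,0,0]
  ]
}}

```text
clock: 6.28
position: [515.9, 87.4, 22.5]
ee_rot: [-0.065, 0.706, 0.063, 0.702]
contact_force: [-5.3, -1.4, 7.6]
gripper_width: 49.9
```

Emit:
{"api": "drive_tool", "payload": {
  "motion": [
    [0,0,1,0],
    [0,0,1,0],
    [0,0,0,0]
  ]
}}

```text
clock: 6.53
position: [517.9, 87.8, 22.5]
ee_rot: [-0.065, 0.706, 0.063, 0.702]
contact_force: [-5.2, -1.5, 7.9]
gripper_width: 49.8
```

Emit:
{"api": "drive_tool", "payload": {
  "motion": [
    [0,0,1,0],
    [0,0,1,0],
    [0,0,0,0]
  ]
}}

```text
clock: 6.78
position: [518.9, 87.9, 22.4]
ee_rot: [-0.065, 0.707, 0.063, 0.701]
contact_force: [-6.7, -0.2, 8.9]
gripper_width: 50.5
```

```bash
python3 - <<'E'
from h import *
where()
E
```

```text
stage x,y,z [-51.   27.4  22.4] F [-6.7 -0.2  8.9] w 50.5 t 6.78
```

Emit:
{"api": "drive_tool", "payload": {
  "motion": [
    [0,0,1,0],
    [0,0,1,0],
    [0,0,0,0]
  ]
}}

```text
clock: 7.03
position: [519.0, 87.7, 22.1]
ee_rot: [-0.064, 0.708, 0.062, 0.7]
contact_force: [-10.3, -0.3, 12.2]
gripper_width: 49.8
```

Emit:
{"api": "drive_tool", "payload": {
  "motion": [
    [0,0,1,0],
    [0,0,1,0],
    [0,0,0,0],
    [0,0,0,0]
  ]
}}

```text
clock: 7.37
position: [519.2, 87.6, 21.9]
ee_rot: [-0.064, 0.71, 0.062, 0.699]
contact_force: [-12.9, 0.4, 13.8]
gripper_width: 50.5
```

```bash
python3 - <<'E'
from h import *
where();s=arm.read_state();print(R.from_quat(s["ee_rot"]).as_matrix()[:,0].round(4))
a=cv2.cvtColor(arm.get_image("side"),cv2.COLOR_RGB2BGR)[200:280,320:420]
b=cv2.cvtColor(arm.get_image("top"),cv2.COLOR_RGB2BGR)[220:340,250:350]
a=cv2.resize(a,(480,384),interpolation=cv2.INTER_CUBIC);b=cv2.resize(b,(320,384),interpolation=cv2.INTER_CUBIC)
cv2.imwrite("pics/c5.png",np.hstack([a,b]))
E
```

```text
stage x,y,z [-50.8  27.   21.9] F [-12.9   0.4  13.8] w 50.5 t 7.37
[-0.0152 -0.0055 -0.9999]
```

View pics/c5.png

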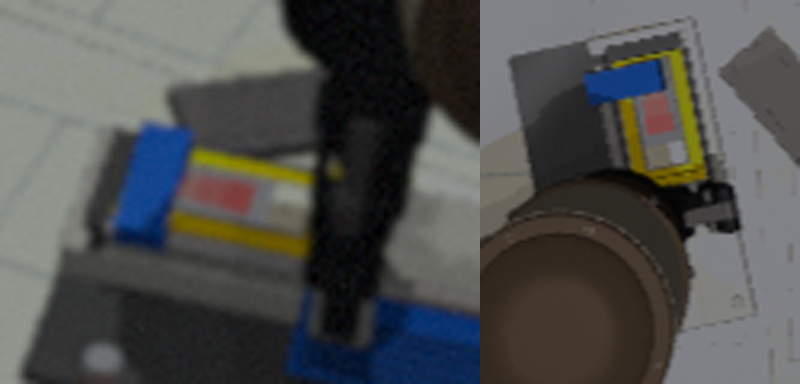

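The side and top views show the carrier's front under the raised jaw and up at the stop block. Force rose from 5 to 13 N with no further travel, so it is home. I back the pushing finger off while still pressing, then release upward.

Emit:
{"api": "drive_tool", "payload": {
  "motion": [
    [0,0,-2,0],
    [0,0,-2,0],
    [0,0,-3,0],
    [0,0,-3,0],
    [0,0,-2,0],
    [0,0,0,0]
  ]
}}

```text
clock: 7.97
position: [517.5, 88.7, 24.4]
ee_rot: [-0.064, 0.702, 0.065, 0.707]
contact_force: [3.2, -1.4, 6.2]
gripper_width: 50.3
```

Emit:
{"api": "drive_tool", "payload": {
  "motion": [
    [-2,0,0,0],
    [-2,0,0,0],
    [-2,0,0,0],
    [-2,0,0,0],
    [-3,0,0,0],
    [-4,0,0,0],
    [-6,0,0,0],
    [-15,0,0,0],
    [-20,0,0,0],
    [-20,0,0,0]
  ]
}}

```text
clock: 8.8
position: [514.0, 87.9, 99.4]
ee_rot: [-0.064, 0.705, 0.064, 0.704]
contact_force: [-0.1, -0.4, 0.1]
gripper_width: 49.9
```

Emit:
{"api": "drive_tool", "payload": {
  "motion": [
    [-25,0,0,0],
    [-25,0,0,0],
    [-20,-20,-20,0],
    [0,-30,-25,0],
    [0,-30,-25,0],
    [0,-30,-20,0],
    [0,-30,-10,0],
    [0,-30,0,0],
    [0,-20,0,0],
    [0,0,0,0]
  ]
}}

```text
clock: 9.63
position: [450.4, -119.3, 169.2]
ee_rot: [-0.063, 0.704, 0.063, 0.704]
contact_force: [0.4, 0.2, 0.4]
gripper_width: 50.0
```

```bash
python3 - <<'E'
from h import *
where()
a=cv2.cvtColor(arm.get_image("side"),cv2.COLOR_RGB2BGR)[200:320,315:465]
b=cv2.cvtColor(arm.get_image("top"),cv2.COLOR_RGB2BGR)[220:340,250:350]
a=cv2.resize(a,(480,384),interpolation=cv2.INTER_CUBIC);b=cv2.resize(b,(320,384),interpolation=cv2.INTER_CUBIC)
cv2.imwrite("pics/c6.png",np.hstack([a,b]))
E
```

```text
stage x,y,z [-155.8 -164.1  169.2] F [0.4 0.2 0.4] w 50.0 t 9.63
```

View pics/c6.png

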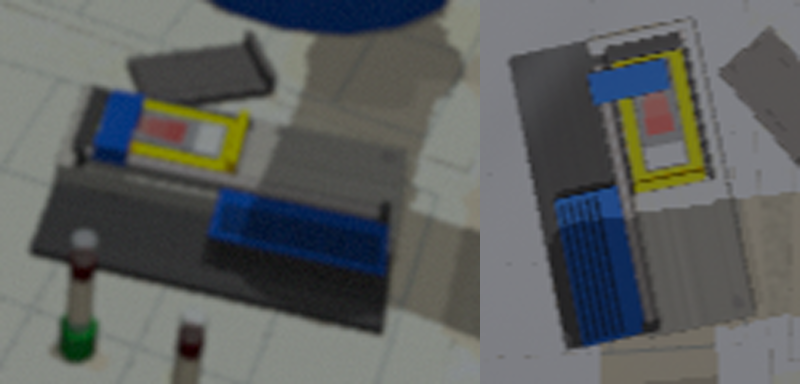

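```bash
python3 -c "
from bench import arm
print(arm.job_done())"
```

```text
the job is handed in; nothing more can be done
None
```

I loaded the carrier into the clip stage and handed the job in; robot time was 9.6 s at the last check. No verdict was reported.

- **Loading:** One fingertip held the thumb plate down with about 6–9 N, rising to 14 N at the stop. The other pushed the carrier about 40 mm along its channel. At the end the push force rose from 5 to 13 N with no further travel, which I took as the end stop.
- **Release:** I backed the pushing finger off first, then let the clip down and moved the arm clear. The carrier was never gripped or lifted.
- **Last checks:** The final side and top views show the jaw resting on the carrier and the carrier's front at the stop. The carrier moved about 40 mm between the first and last top views, against an estimated 39.5 mm needed. The arm reads no contact force. In the parts of the views I checked, the spare carrier, the tubes and the dish look unmoved.
- **Disagreement:** The fingertip's end position was about 2 mm beyond my pose estimate. That is within the calibration error.
- **Not measured:** I never read the clip angle directly; I judged it from the pressing force and the finger height.

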